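# Unpin the blue lunch box and take off its lid

### The job

Two lidded sandwich boxes stand on the kitchen counter, each locked by a yellow-handled pin through a staple on its lid. Unlock the box with the blue lid: draw its pin sideways out of the staple and lay the pin in the black tray; then lift the blue lid off and set it down flat, without dropping it, centred on the green chopping board. Leave the pin of the red-lidded box where it is.

Things in the scene. Friction and masses are not known exactly. Their poses are not given: they have to be found in the camera images.
- blue_pin_grip (a point): Centre of the yellow block of the blue lid's pin: loose, 50 g. Block 16 (x) x 24 (y) x 36 mm (z), stands on the lid. An 8 mm rod, axis 12 mm below this point, runs 60 mm in -y, through the staple: a wire loop 35 mm away in -y, 26 mm wide in x, 25 mm high over the lid. Pinch the block across x, draw it level 45 mm in its +y (along the lid), then lift. Axes: the box's (y to the left).
- blue_lid_grip (a point): Centre of the black bar handle amid the loose blue lid: 14 (x) x 90 (y) x 14 mm, 33 mm above the lid's top. Lid 180 x 180 x 8 mm, 0.4 kg; its four feet, within 68 mm of the middle, end 53 mm below this point. It lies on a fixed white box, 90 mm high, 170 mm square. The box's staple, 58 mm off in -x, rises through a slot in the lid: pinch the bar across x, lift 60 mm straight up before moving away.
- tray_in (a point): Middle of the inner floor of the shallow black tray (fixed): inside 100 (x) x 140 mm (y), walls 5 mm thick and 22 mm high over the counter, floor 5 mm above the counter.
- board_top (a point): Middle of the top of the green chopping board (fixed): 210 (x) x 230 (y) mm, 15 mm thick, lying on the counter.
- red_pin_grip (a point): Centre of the finger block of the like pin that locks the other box, the one with the red lid; leave it alone.
There are look-alikes about, which are no part of the job. Leave any orange or purple look-alike of the part that bears blue_pin_grip alone. Of the things that look like the part that bears tray_in, take the one that is farthest from the robot's base at the start.

How it is judged:
By the outcome, as a careful person would: the job done as asked, in the order asked, and still so for the second after the job is handed in, with the robot touching nothing.
It also fails if it takes over 59 s, if anything falls off the work surface, if the arm or the gripper's body presses on something with over 40 N, if the wrist force passes 120 N, or if a joint passes its speed limit or range.

### The arm

A 6-joint arm with a two-finger parallel gripper is mounted at the origin on the work surface. World frame = base frame: x ahead of the robot, y to its left, z up, the work surface at z = 0. Lengths are in mm, angles in rad, forces in N, time in s.
With the tool pointing down it reaches from about 275 to 750 mm from the base axis. Payload 10.2 kg.
Tool frame: the origin (TCP) lies between the finger pads; the fingertips stand 17 mm ahead of it and the grasp point (between the pads) lies 2 mm behind it; z points along the fingers, y is the line along which they close (so a half turn about z gives the same grasp; the last joint's range is limited). The gripper opens to 85 mm and grips with 20 to 120 N. Pads are 22 mm wide; open, the fingers measure 114 mm over their backs; the gripper's body (76 mm by 85 mm) begins 54 mm behind the grasp point. The pads swing forward as they close: fully open they stand 13 mm farther back than shut.
Start: joints at [1.104, 0.313, 1.498, -0, 1.331, -0.223], TCP at [126.743, 509.478, 248.294] pointing down, gripper open.
Joint ranges: [-2.94, 2.94], [-0.97, 2.17], [0.19, 2.56], [-1.23, 4.37], [0.02, 3.11], [-2.88, 2.88]. Speed limits (rad/s): [2.39, 2.39, 3.01, 3.14, 3.14, 3.14].

### API

Orientations are given as a unit quaternion [w, x, y, z].
In Python, from rig import * gives the robot as it stands.
- The arm moves only by the tool step_arm, never from a script. Its argument "commands" is text: rows parted by semicolons, each of 7 numbers parted by spaces: the opening, from 0 (shut) to 1 (fully open), then the shift along the tool's x, y, z in cm, then the turn, a rotation vector about the tool's x, y, z in rad. In form: hand x y z rx ry rz; .... A call has 1 to 20 rows; each row is the pose to reach, as a shift and turn from the pose commanded when the call began, along the tool's axes at that moment; what a row does not reach only later rows make up. A row lasts 1/12 s, in which the tool goes at most 41.7 mm and 7.16 degrees, less where a joint would pass 70% of its speed; a pose out of reach is approached as far as the arm can. A call with a gripper value outside its range is refused whole. The fingers move at their own pace and stop on an object; "newtons" is the grip in N (left out, the last holds). Time passes only in rows, so rows that repeat a pose let the fingers close. It gives the time, the measured TCP pose, the force, the opening and the grip force at its end, in the units of the state.
- sense(): the state, without advancing time (a new reading comes with each control period).
- capture(name): name is "scene" or "side" or "wrist"; returns the picture (384x512x3 uint8, red, green, blue); there is no depth.
- camera_model(name): a dict with "mtx" (3x3 intrinsics, pixels), "k1" (the pictures are not rectified: a ray, as slopes to the right and down, at radius r is drawn at 1 + k1 r^2 times it, then the intrinsics apply), "eye" and "rotation" of the camera in the world. Camera axes: x right, y down, z forward; pixel columns grow to the right and rows downward; lengths in mm; the calibration is good to about 2 mm. A picture is of the moment at which its call begins: read the wrist's pose just before it. camera_model takes no time and is no camera call; for the wrist camera it gives the pose at the moment of the call.
- finish_job(): hands the job in; it is judged then, once.
Trained networks look in the newest picture that a camera, given by its name, has taken for a name from the list of things; names that differ only in an ending like _2 or _b are one class to them, and where a whole thing is asked for, a point or a joint stands for the part that bears it (a point fixed in the world has none). Each returns a list of dicts, best first, with "score" (0 to 1); they miss things now and then, are a little off and sometimes report something else, mostly with a low value. They report only what shows in the picture. A call takes as long as a camera call. They do not tell look-alikes from the thing itself.
- search_frame(camera, label): "rect" ([centre column, centre row, width, height] in pixels, round what is visible of it).
- trace(camera, label): "mask" (384x512 bool, what is visible of it) and "rect" ([centre column, centre row, width, height] in pixels, round what is visible of it).
- spot_point(camera, label): "xy" ([column, row] in pixels: a listed point, or the origin of a listed thing).
The state is a dict: "time_s": time; "joints": joint angles; "dq": joint speeds; "tau": joint torques, N m; "eef_pos": TCP position; "ee_rot": TCP orientation; "force": force on the tool from outside, world axes, zero at the start; "wrist_torque": the same for the moment, N m; "grip_width": opening from 0.0 (shut) to 1.0 (fully open); "grip_force": force on a finger pad.
Only numpy, scipy, OpenCV 4.12 (cv2) and the standard library are available. Lean on these libraries where they do the work, as an engineer would, in place of code of your own. Each camera call takes 0.05 s, during which the arm holds its last target. There are 200 camera calls.

## Working session

There is one attempt and no reset: what is moved stays moved. The work goes in short steps, Python scripts to look and compute and a tool call to move; the robot and the scene stay as the last step left them, time stands still between calls to the robot, and variables do not carry over. Pictures are saved under pics/ and viewed, at most 10 in all, crops included, and the job is handed in when it is done.

Besides the shell and the picture viewer there is one more tool, called after "Request:" as name(argument=value, ...), one argument or row to a line, values as JSON. step_arm: Moves the arm, as the interface text tells. Its arguments: {"type":"object","properties":{"commands":{"type":"string"},"newtons":{"type":"number"}},"required":["commands"]}

```bash
mkdir -p pics
cat > h.py <<'E'
from rig import *
import numpy as np, cv2
def ray(cam,uv,m=None):
    m=m or camera_model(cam); K=np.array(m["mtx"]); 
    p=np.linalg.inv(K)@[uv[0],uv[1],1]; d=p[:2]; s=d.copy()
    for _ in range(30): s=d/(1+m["k1"]*(s@s))
    return np.array(m["eye"],float), np.array(m["rotation"])@[s[0],s[1],1]
def atz(cam,uv,z,m=None):
    e,d=ray(cam,uv,m); return e+d*(z-e[2])/d[2]
def tri(rs):
    A=0;b=0
    for e,d in rs:
        d=d/np.linalg.norm(d);P=np.eye(3)-np.outer(d,d);A=A+P;b=b+P@e
    x=np.linalg.solve(A,b); return x,[float(np.linalg.norm((np.eye(3)-np.outer(d,d)/(d@d))@(x-e))) for e,d in rs]
def proj(cam,X,m=None):
    m=m or camera_model(cam); c=np.array(m["rotation"]).T@(np.array(X)-m["eye"]); s=c[:2]/c[2]; s=s*(1+m["k1"]*(s@s)); return (np.array(m["mtx"])@[s[0],s[1],1])[:2]
E
python3 - <<'E'
from h import *
np.set_printoptions(precision=1,suppress=True)
s=sense();print(s["eef_pos"],s["ee_rot"],s["time_s"])
ims=[]
for c in("scene","side","wrist"):
    im=capture(c);cv2.imwrite(f"pics/{c}0.png",im[:,:,::-1]);m=camera_model(c);print(c,np.array(m["eye"]),np.array(m["rotation"])[:,2])
    for l in("blue_pin_grip","blue_lid_grip","tray_in","board_top"):
        print(c,l,[(np.round(d["xy"]).tolist(),round(d["score"],2)) for d in spot_point(c,l)])
E
```

```text
[126.6 509.2 247.7] [-0.   0.1  1.  -0. ] 0.0Traceback (most recent call last):
  File "<stdin>", line 6, in <module>
IndexError: too many indices for array: array is 1-dimensional, but 2 were indexed
```

View pics/scene0.png

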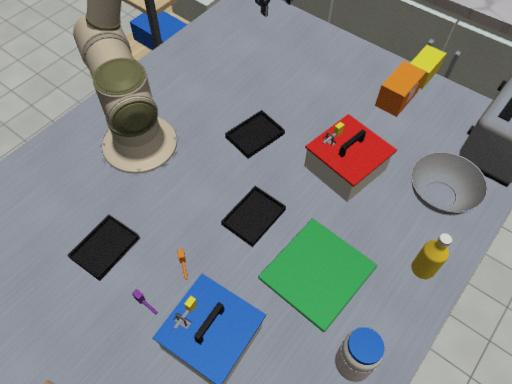

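The scene picture shows the base near (138,140), the blue box near (210,328) with its yellow pin at (190,303), the board at (318,272), and the red box at (350,155). There are three trays, at (255,134), (254,216) and (104,247). `rotation` comes back as a quaternion, so I'll fix the helper.

```bash
sed -i 's/^import numpy.*/import numpy as np, cv2\nfrom scipy.spatial.transform import Rotation as R\n_cm=camera_model\ndef camera_model(c):\n    m=dict(_cm(c)); q=np.ravel(m["rotation"]); m["rotation"]=R.from_quat(q[[1,2,3,0]]).as_matrix(); return m/' h.py
python3 - <<'E'
from h import *
np.set_printoptions(precision=1,suppress=True)
print(_cm("scene")); 
print("base px",proj("scene",[0,0,0]))
Z={"blue_pin_grip":116,"blue_lid_grip":131,"tray_in":5,"board_top":15}
for c in("scene","side","wrist"):
    s=sense();m=camera_model(c);im=capture(c);cv2.imwrite(f"pics/{c}0.png",im[:,:,::-1])
    for l in Z:
        for d in spot_point(c,l):
            print(c,l,np.array(d["xy"]),round(d["score"],2),atz(c,d["xy"],Z[l],m))
print(sense()["time_s"])
E
```

```text
Traceback (most recent call last):
NameError: name '_cm' is not defined
```

```bash
python3 -c "
import cv2,numpy as np
cv2.imwrite('pics/sw.png',cv2.resize(np.vstack([cv2.imread('pics/side0.png'),cv2.imread('pics/wrist0.png')]),None,fx=.78,fy=.78))"
```

```text
[ WARN:0@0.005] global loadsave.cpp:275 findDecoder imread_('pics/side0.png'): can't open/read file: check file path/integrity
[ WARN:0@0.005] global loadsave.cpp:275 findDecoder imread_('pics/wrist0.png'): can't open/read file: check file path/integrity
Traceback (most recent call last):
cv2.error: OpenCV(4.12.0) :-1: error: (-5:Bad argument) in function 'resize'
> Overload resolution failed:
>  - src data type = object is not supported
>  - Expected Ptr<cv::UMat> for argument 'src'
```

Run:
```python
from h import *
import h
np.set_printoptions(precision=1,suppress=True)
print(h._cm("scene")); 
print("base px",proj("scene",[0,0,0]))
Z={"blue_pin_grip":116,"blue_lid_grip":131,"tray_in":5,"board_top":15}
for c in("scene","side","wrist"):
    s=sense();m=camera_model(c);im=capture(c);cv2.imwrite(f"pics/{c}0.png",im[:,:,::-1])
    for l in Z:
        for d in spot_point(c,l):
            print(c,l,np.array(d["xy"]),round(d["score"],2),atz(c,d["xy"],Z[l],m))
print(sense()["time_s"])
cv2.imwrite('pics/sw.png',cv2.resize(np.vstack([cv2.imread('pics/side0.png'),cv2.imread('pics/wrist0.png')]),None,fx=.78,fy=.78))
```

```text
{'mtx': array([[467.4,   0. , 246.5],
       [  0. , 467.4, 191.9],
       [  0. ,   0. ,   1. ]]), 'k1': 0.050202249837314875, 'eye': array([ 831.9, -504.4, 1123.8]), 'rotation': array([-0.3,  0.9,  0.3, -0.1])}
base px [139.5 143.3]
scene blue_pin_grip [187.6 303.1] 0.65 [ 499.8 -304.2  116. ]
scene blue_pin_grip [139.4 291.7] 0.62 [ 397.  -352.4  116. ]
scene blue_pin_grip [180.1 254.1] 0.55 [ 404.3 -227.6  116. ]
scene blue_pin_grip [335. 127.] 0.47 [473.6 335.2 116. ]
scene blue_lid_grip [207.8 320.6] 0.8 [ 564.8 -308.4  131. ]
scene tray_in [104.7 245.3] 0.91 [ 183.8 -302.9    5. ]
scene tray_in [251.2 216.1] 0.82 [430.9  10.2   5. ]
scene board_top [320.  269.3] 0.74 [668.9  -6.9  15. ]
side blue_pin_grip [246.  334.9] 0.94 [ 352.3 -437.1  116. ]
side blue_pin_grip [240. 285.] 0.74 [ 352.9 -320.1  116. ]
side blue_pin_grip [323.8 271.9] 0.53 [ 505.8 -306.5  116. ]
side blue_lid_grip [359.6 262.9] 0.56 [ 570.7 -309.6  131. ]
side tray_in [192.2 184.4] 0.82 [254.9 269.3   5. ]
side tray_in [154.3 330.6] 0.78 [ 186.1 -302.8    5. ]
side tray_in [265.4 226.8] 0.64 [440.1  16.8   5. ]
side board_top [351.1 219.4] 0.62 [657.4   2.6  15. ]
0.8
```

View pics/sw.png

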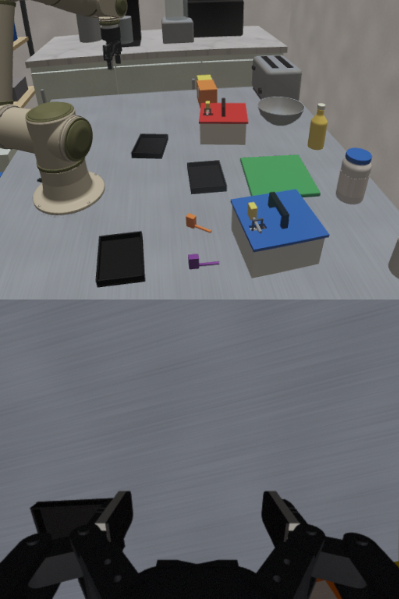

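The side view shows the blue box with its yellow block at about (253,207) in the scaled picture. The middle tray, at about (435,13), is the farthest from the base of the three. Next I need yaws and finer positions.

```bash
cat >> h.py <<'E'
def planerect(cam,mask,z):
    m=camera_model(cam); n,lab,st,_=cv2.connectedComponentsWithStats(mask.astype(np.uint8)); k=1+np.argmax(st[1:,4])
    cs,_=cv2.findContours((lab==k).astype(np.uint8),cv2.RETR_EXTERNAL,cv2.CHAIN_APPROX_NONE)
    P=np.array([atz(cam,p[0],z,m)[:2] for p in max(cs,key=len)],np.float32)
    return cv2.minAreaRect(cv2.convexHull(P))
E
python3 - <<'E'
from h import *
for c in("scene","side"):
    im=cv2.cvtColor(cv2.imread(f"pics/{c}0.png"),cv2.COLOR_BGR2HSV); Hh,S,V=im[...,0],im[...,1],im[...,2]
    def box(m,roi):
        o=np.zeros_like(m);a,b,x,y=roi;o[b:y,a:x]=m[b:y,a:x];return o
    rois={"scene":dict(blue=(140,265,280,384),green=(250,210,390,335),tray=(210,180,295,250)),"side":dict(blue=(290,240,425,320),green=(300,190,415,260),tray=(235,200,295,252))}[c]
    blue=box((abs(Hh.astype(int)-108)<12)&(S>150),rois["blue"]); green=box((abs(Hh.astype(int)-65)<15)&(S>120),rois["green"]); tr=box(V<60,rois["tray"])
    for n,m,z in(("blue",blue,98),("green",green,15),("tray",tr,22)): print(c,n,m.sum(),planerect(c,m,z))
    yel=box((abs(Hh.astype(int)-26)<5)&(S>150)&(V>120),rois["blue"]);ys,xs=np.nonzero(yel);print("yel",xs.min(),xs.max(),ys.min(),ys.max(),atz(c,(xs.mean(),ys.mean()),122))
    bar=box(V<70,rois["blue"]);print("bar",planerect(c,bar,131))
    x=cv2.imread(f"pics/{c}0.png"); a,b,e,f=rois["blue"]; cv2.imwrite(f"pics/b_{c}.png",cv2.resize(x[b:f,a:e],None,fx=4,fy=4,interpolation=2))
a=cv2.imread("pics/b_scene.png");b=cv2.imread("pics/b_side.png");b=cv2.resize(b,(400,int(400*b.shape[0]/b.shape[1])));a=cv2.resize(a,(400,int(400*a.shape[0]/a.shape[1])))
h=max(len(a),len(b));cv2.imwrite("pics/bb.png",np.hstack([np.pad(q,((0,h-len(q)),(0,0),(0,0))) for q in(a,b)]))
E
```

```text
scene blue 5977 ((567.197998046875, -307.78582763671875), (179.10635375976562, 179.3422088623047), 5.394344329833984)
scene green 6843 ((666.0220947265625, -14.442298889160156), (228.48939514160156, 206.85174560546875), 87.1850357055664)
scene tray 2020 ((439.2301025390625, 9.456001281738281), (153.912841796875, 112.65300750732422), 89.95572662353516)
yel 185 195 297 310 [ 506.59831258 -301.44434883  122.        ]
bar ((569.39013671875, -309.35992431640625), (20.438867568969727, 93.59048461914062), 5.458148002624512)
side blue 5229 ((565.5349731445312, -311.1358337402344), (179.8278045654297, 184.36996459960938), 5.153459072113037)
side green 3796 ((662.9597778320312, -17.806427001953125), (231.83758544921875, 206.07919311523438), 86.80889129638672)
side tray 1743 ((433.6593322753906, -1.6211318969726562), (173.74327087402344, 107.9866714477539), 89.88981628417969)Traceback (most recent call last):
  File "<stdin>", line 9, in <module>
    return umr_minimum(a, axis, None, out, keepdims, initial, where)
ValueError: zero-size array to reduction operation minimum which has no identity
```

```bash
cat >> h.py <<'E'
def go(pos,yaw):
    "shift (cm) and turn in tool axes to bring TCP to pos with tool y at angle yaw (mod pi), pointing down"
    s=sense(); q=np.ravel(s["ee_rot"]); T=R.from_quat(q[[1,2,3,0]]); p=np.array(s["eef_pos"])
    y0=np.arctan2(*T.as_matrix()[1::-1,1]); j=s["joints"]
    print("now",np.round(p,1),"yaw",round(y0,3),"tilt",np.round(T.as_matrix()[:2,2],3),"j1,j6",np.round([j[0],j[5]],2),"t",s["time_s"])
    for k in(-1,0,1):
        yw=yaw+k*np.pi; c,sn=np.cos(yw),np.sin(yw)
        G=np.array([[sn,c,0],[-c,sn,0],[0,0,-1]])
        rv=(T.inv()*R.from_matrix(G)).as_rotvec(); dj1=np.arctan2(pos[1],pos[0])-j[0]
        print(" yaw",round(yw,3),"shift",np.round(T.inv().apply(np.array(pos)-p)/10,2),"rv",np.round(rv,3),"j6->",round(j[5]+dj1-(yw-y0),2),"or",round(j[5]-dj1+(yw-y0),2))
E
python3 - <<'E'
from h import *
b=camera_model("wrist");print(b["eye"],b["rotation"][:,2],b["rotation"][:,0])
go([503,-303,260],0.093)
E
```

```text
[ 52.74650364 526.81826912 372.68798789] [ 0.28619212 -0.07127922 -0.95551732] [ 2.41554370e-01  9.70387286e-01 -3.92394741e-05]
now [126.8 509.5 248.3] yaw 1.327 tilt [ 0. -0.] j1,j6 [ 1.1  -0.22] t 0.8Traceback (most recent call last):
  File "<stdin>", line 3, in <module>
  File "h.py", line 34, in go
    rv=(T.inv()*R.from_matrix(G)).as_rotvec(); dj1=np.arctan2(pos[1],pos[0])-j[0]
                ~~~~~~~~~~~~~^^^
  File "scipy/spatial/transform/_rotation.pyx", line 1143, in scipy.spatial.transform._rotation.Rotation.from_matrix
ValueError: Non-positive determinant (left-handed or null coordinate frame) in rotation matrix 0: [[-0.092866   -0.99567862  0.        ]
 [ 0.99567862 -0.092866    0.        ]
 [ 0.          0.         -1.        ]].
```

```bash
sed -i 's/\[\[sn,c,0\],\[-c,sn,0\]/[[-sn,c,0],[c,sn,0]/' h.py
python3 - <<'E'
from h import *
go([503,-303,260],0.093)
E
```

```text
now [126.8 509.5 248.3] yaw 1.327 tilt [ 0. -0.] j1,j6 [ 1.1  -0.22] t 0.8
 yaw -3.049 shift [-56.12 -69.76  -1.17] rv [-0.    -0.    -1.908] j6-> 2.51 or -2.95
 yaw 0.093 shift [-56.12 -69.76  -1.17] rv [-0.     0.     1.234] j6-> -0.64 or 0.19
 yaw 3.235 shift [-56.12 -69.76  -1.17] rv [-0.    -0.    -1.908] j6-> -3.78 or 3.33
```

Request:
step_arm(
  commands="0.5 -56.1 -69.8 -1.2 0 0 1.234;0.5 -56.1 -69.8 -1.2 0 0 1.234;0.5 -56.1 -69.8 -1.2 0 0 1.234;0.5 -56.1 -69.8 -1.2 0 0 1.234;0.5 -56.1 -69.8 -1.2 0 0 1.234;0.5 -56.1 -69.8 -1.2 0 0 1.234;0.5 -56.1 -69.8 -1.2 0 0 1.234;0.5 -56.1 -69.8 -1.2 0 0 1.234;0.5 -56.1 -69.8 -1.2 0 0 1.234;0.5 -56.1 -69.8 -1.2 0 0 1.234;0.5 -56.1 -69.8 -1.2 0 0 1.234;0.5 -56.1 -69.8 -1.2 0 0 1.234;0.5 -56.1 -69.8 -1.2 0 0 1.234;0.5 -56.1 -69.8 -1.2 0 0 1.234;0.5 -56.1 -69.8 -1.2 0 0 1.234;0.5 -56.1 -69.8 -1.2 0 0 1.234;0.5 -56.1 -69.8 -1.2 0 0 1.234;0.5 -56.1 -69.8 -1.2 0 0 1.234;0.5 -56.1 -69.8 -1.2 0 0 1.234;0.5 -56.1 -69.8 -1.2 0 0 1.234",
)

```text
time_s: 2.47
eef_pos: [477.0, -248.9, 259.4]
ee_rot: [0.0, 0.674, 0.739, 0.0]
force: [1.1, 0.6, 0.0]
grip_width: 0.503
grip_force: 0.0
```

Run:
```python
from h import *
go([503,-303,260],0.093)
```

```text
now [ 477.  -248.9  259.4] yaw 0.093 tilt [ 0. -0.] j1,j6 [-0.7  -0.79] t 2.4667
 yaw -3.049 shift [-5.62  2.09 -0.06] rv [ 0.    -0.     3.141] j6-> 2.51 or -4.09
 yaw 0.093 shift [-5.62  2.09 -0.06] rv [ 0.  0. -0.] j6-> -0.64 or -0.95
 yaw 3.235 shift [-5.62  2.09 -0.06] rv [ 0.    -0.     3.141] j6-> -3.78 or 2.19
```

Request:
step_arm(
  commands="0.5 -5.6 2.1 0 0 0 0;0.5 -5.6 2.1 0 0 0 0;0.5 -5.6 2.1 0 0 0 0;0.5 -5.6 2.1 0 0 0 0",
)

```text
time_s: 2.8
eef_pos: [502.6, -301.1, 258.7]
ee_rot: [-0.001, 0.674, 0.739, 0.0]
force: [-0.3, 1.2, 0.5]
grip_width: 0.502
grip_force: 0.0
```

Run:
```python
from h import *
np.set_printoptions(precision=1,suppress=True)
go([503,-303,260],0.093)
m=camera_model("wrist");im=capture("wrist")
for d in spot_point("wrist","blue_pin_grip"): print(d["xy"],d["score"],atz("wrist",d["xy"],116,m))
for d in spot_point("wrist","blue_lid_grip"): print("lid",d["xy"],d["score"],atz("wrist",d["xy"],131,m))
im=im[:,:,::-1].copy();cv2.imwrite("pics/w1.png",im)
hsv=cv2.cvtColor(im,cv2.COLOR_BGR2HSV);H=hsv[...,0].astype(int)
y=(abs(H-26)<5)&(hsv[...,1]>150)&(hsv[...,2]>110); print("yel@134",y.sum(),planerect("wrist",y,134))
a=(abs(H-108)<12)&(hsv[...,1]>150); print("lid",planerect("wrist",a,98))
```

```text
now [ 502.6 -301.1  258.7] yaw 0.092 tilt [-0.  0.] j1,j6 [-0.7 -0.8] t 2.8
 yaw -3.049 shift [-0.2  0.  -0.1] rv [-0.   0.   3.1] j6-> 2.51 or -4.17
 yaw 0.093 shift [-0.2  0.  -0.1] rv [-0. -0. -0.] j6-> -0.64 or -1.03
 yaw 3.235 shift [-0.2  0.  -0.1] rv [-0.   0.   3.1] j6-> -3.78 or 2.11
[145.1, 192.0] 0.79 [ 397.2 -315.2  116. ]
[257.3, 186.1] 0.6 [ 506.  -299.2  116. ]
[149.1, 75.5] 0.6 [ 402.7 -208.7  116. ]
[320.7, 204.9] 0.42 [ 570.5 -312.6  116. ]
lid [321.2, 201.0] 0.61 [ 566.1 -304.   131. ]
yel@134 396 ((504.364990234375, -300.13165283203125), (13.928099632263184, 22.9907283782959), 5.357405662536621)
lid ((565.4627075195312, -307.25927734375), (179.58103942871094, 179.85293579101562), 5.5277581214904785)
```

View pics/w1.png

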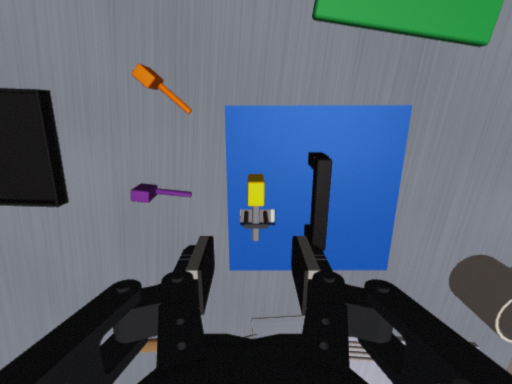

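The wrist picture confirms the layout: the yellow block is at (257,190), the staple at (257,217) and the bar at (320,200). The block's top measures 14x23 mm at (505,-300) with a yaw of 5.4°.

Run:
```python
from h import *
go([505,-300,120],0.094)
```

```text
now [ 502.5 -299.7  259.8] yaw 0.094 tilt [ 0. -0.] j1,j6 [-0.74 -0.83] t 2.95
 yaw -3.048 shift [-0.06  0.24 13.98] rv [ 0.    -0.     3.141] j6-> 2.51 or -4.17
 yaw 0.094 shift [-0.06  0.24 13.98] rv [ 0.  0. -0.] j6-> -0.63 or -1.03
 yaw 3.236 shift [-0.06  0.24 13.98] rv [ 0.    -0.     3.141] j6-> -3.77 or 2.11
```

Request:
step_arm(
  commands="0.5 0 0.25 4 0 0 0;0.5 0 0.25 8 0 0 0;0.5 0 0.25 11 0 0 0;0.5 0 0.25 13 0 0 0;0.5 0 0.25 13.5 0 0 0;0.5 0 0.25 13.9 0 0 0;0.5 0 0.25 13.9 0 0 0",
  newtons=30,
)

```text
time_s: 3.53
eef_pos: [505.4, -300.2, 121.4]
ee_rot: [0.001, 0.673, 0.739, 0.0]
force: [0.6, 0.0, 0.0]
grip_width: 0.498
grip_force: 0.0
```

Run:
```python
from h import *
go([505,-300,120],0.094)
for c in("scene","wrist"): cv2.imwrite(f"pics/{c}2.png",capture(c)[:,:,::-1])
a=cv2.imread("pics/scene2.png")[255:375,130:290]; b=cv2.imread("pics/wrist2.png")
cv2.imwrite("pics/c2.png",np.hstack([cv2.resize(a,(400,300)),cv2.resize(b,(400,300))]))
```

```text
now [ 505.4 -300.2  121.4] yaw 0.093 tilt [ 0.001 -0.001] j1,j6 [-0.74 -0.83] t 3.5333
 yaw -3.048 shift [ 0.03 -0.04  0.14] rv [ 1.000e-03 -1.000e-03  3.141e+00] j6-> 2.51 or -4.17
 yaw 0.094 shift [ 0.03 -0.04  0.14] rv [ 0.001  0.001 -0.001] j6-> -0.63 or -1.03
 yaw 3.236 shift [ 0.03 -0.04  0.14] rv [ 1.000e-03 -1.000e-03  3.141e+00] j6-> -3.77 or 2.11
```

View pics/c2.png

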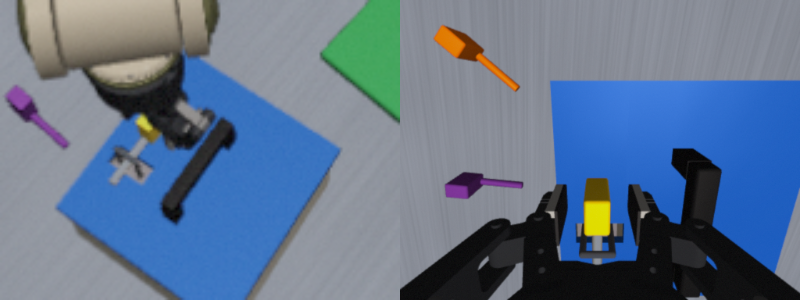

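The yellow block sits midway between the pads, at about (597,210) in the right half, with the handle clear of the finger. Closing now.

Request:
step_arm(
  commands="0.1 0 0 0 0 0 0;0.1 0 0 0 0 0 0;0 0 0 0 0 0 0;0 0 0 0 0 0 0;0 0 0 0 0 0 0;0 0 0 0 0 0 0",
  newtons=30,
)

```text
time_s: 4.13
eef_pos: [505.5, -300.7, 121.5]
ee_rot: [0.001, 0.673, 0.739, -0.0]
force: [-1.6, 1.1, 6.6]
grip_width: 0.185
grip_force: 30.4
```

Request:
step_arm(
  commands="0 1 0 0 0 0 0;0 2 0 0 0 0 0;0 3 0 0 0 0 0;0 4 0 0 0 0 0;0 5 0 0 0 0 0;0 5 0 0 0 0 0;0 5 0 0 0 0 0",
)

```text
time_s: 4.72
eef_pos: [500.9, -249.3, 121.5]
ee_rot: [0.0, 0.673, 0.739, 0.001]
force: [-0.3, 5.6, 10.3]
grip_width: 0.179
grip_force: 31.0
```

Run:
```python
from h import *
s=sense();print(s["force"],s["wrist_torque"],s["grip_width"])
for c in("scene","wrist"): cv2.imwrite(f"pics/{c}3.png",capture(c)[:,:,::-1])
a=cv2.imread("pics/scene3.png")[255:375,130:290]; b=cv2.imread("pics/wrist3.png")
cv2.imwrite("pics/c3.png",np.hstack([cv2.resize(a,(400,300)),cv2.resize(b,(400,300))]))
```

```text
[-0.25009846  5.55491059 10.31580171] [ 0.98309868  0.08038049 -0.04457156] 0.17869076944961793
```

View pics/c3.png

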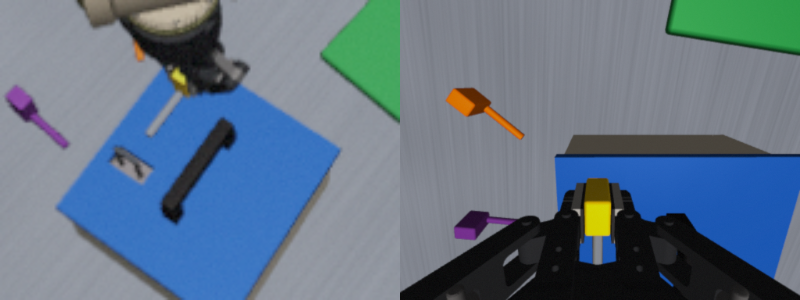

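The pin is fully out of the staple: the rod is clear at about (165,115) in the left half. Lifting it and going to the tray.

Request:
step_arm(
  commands="0 5 0 -3 0 0 0;0 5 0 -6 0 0 0;0 5 0 -9 0 0 0;0 5 0 -9 0 0 0",
)

```text
time_s: 5.15
eef_pos: [497.5, -200.6, 216.3]
ee_rot: [0.005, 0.673, 0.74, 0.001]
force: [0.1, 0.6, -0.0]
grip_width: 0.182
grip_force: 29.6
```

Run:
```python
from h import *
print(sense()["force"],sense()["grip_width"]);go([437,32,120],0)
s=camera_model("side");im=capture("side")
for d in spot_point("side","tray_in"): print(d["xy"],d["score"],atz("side",d["xy"],5))
m=camera_model("scene");im=capture("scene")
for d in spot_point("scene","tray_in"): print(d["xy"],d["score"],atz("scene",d["xy"],5))
for d in trace("scene","tray_in"): print(d["score"],planerect("scene",d["mask"],22))
```

```text
[ 0.14958731  0.63975536 -0.03834055] 0.1817152401196276
now [ 497.5 -200.6  216.3] yaw 0.095 tilt [ 0.008 -0.005] j1,j6 [-0.6 -0.7] t 5.15
 yaw -3.142 shift [23.79 -3.9   9.46] rv [-0.009  0.012 -3.047] j6-> 3.21 or -4.61
 yaw 0.0 shift [23.79 -3.9   9.46] rv [0.008 0.006 0.095] j6-> 0.07 or -1.47
 yaw 3.142 shift [23.79 -3.9   9.46] rv [-0.009  0.012 -3.047] j6-> -3.07 or 1.68
[192.0, 188.0] 0.94 [254.4987309  247.32238234   5.        ]
[156.1, 331.0] 0.64 [ 189.64678433 -304.22709793    5.        ]
[266.5, 225.6] 0.58 [443.51798343  21.7508573    5.        ]
[104.6, 245.8] 0.79 [ 184.75095471 -304.02763812    5.        ]
[251.7, 216.0] 0.72 [431.81379544  11.34148092   5.        ]
0.88 ((438.5113220214844, 11.070999145507812), (118.24954223632812, 162.0125274658203), 0.33894529938697815)
0.74 ((193.23236083984375, -306.7565002441406), (122.77239990234375, 154.89012145996094), 2.315098285675049)
0.71 ((261.10150146484375, 240.7013397216797), (159.6091766357422, 122.67740631103516), 78.64971923828125)
```

Request:
step_arm(
  commands="0 6 -1 0 0 0 0.03;0 10 -2 0 0 0 0.06;0 14 -3 0 0 0 0.095;0 18 -3.9 1 0 0 0.095;0 22 -3.9 4 0 0 0.095;0 23.8 -3.9 7 0 0 0.095;0 23.8 -3.9 9.5 0 0 0.095;0 23.8 -3.9 9.5 0 0 0.095;0 23.8 -3.9 9.5 0 0 0.095;0 23.8 -3.9 9.5 0 0 0.095",
)

```text
time_s: 6.23
eef_pos: [435.8, 31.6, 116.5]
ee_rot: [0.001, 0.708, 0.706, 0.0]
force: [1.2, -0.4, -0.9]
grip_width: 0.182
grip_force: 29.6
```

Run:
```python
from h import *
go([437,32,30],0); print(sense()["force"],sense()["grip_width"])
for c in("scene","wrist"): cv2.imwrite(f"pics/{c}4.png",capture(c)[:,:,::-1])
a=cv2.imread("pics/scene4.png")[160:280,180:340]; b=cv2.imread("pics/wrist4.png")
cv2.imwrite("pics/c4.png",np.hstack([cv2.resize(a,(400,300)),cv2.resize(b,(400,300))]))
```

```text
now [435.8  31.6 116.5] yaw -0.003 tilt [ 0.001 -0.   ] j1,j6 [-0.2  -0.19] t 6.2333
 yaw -3.142 shift [0.04 0.11 8.65] rv [ 1.000e-03 -2.000e-03  3.139e+00] j6-> 3.21 or -3.6
 yaw 0.0 shift [0.04 0.11 8.65] rv [ 0.001  0.    -0.003] j6-> 0.07 or -0.46
 yaw 3.142 shift [0.04 0.11 8.65] rv [ 1.000e-03 -2.000e-03  3.139e+00] j6-> -3.07 or 2.68
[ 1.17922107 -0.39226874 -0.9241571 ] 0.18212302497774016
```

View pics/c4.png

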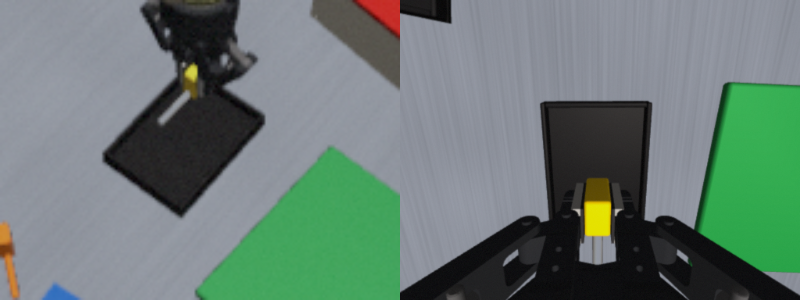

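The pin is held level and lined up with the tray, whose centre is at column 596 against 597 for the gripper. Lowering.

Request:
step_arm(
  commands="0 0 0.1 3 0 0 0;0 0 0.1 6 0 0 0;0 0 0.1 7.6 0 0 0;0 0 0.1 8.2 0 0 0;0 0 0.1 8.6 0 0 0;0 0 0.1 8.6 0 0 0;0 0 0.1 8.6 0 0 0",
)

```text
time_s: 6.92
eef_pos: [436.8, 32.2, 30.6]
ee_rot: [0.001, 0.708, 0.706, 0.001]
force: [0.3, -1.0, -0.5]
grip_width: 0.181
grip_force: 29.7
```

Request:
step_arm(
  commands="0 0 0 0.1 0 0 0;0 0 0 0.2 0 0 0;0 0 0 0.2 0 0 0;0.3 0 0 0.1 0 0 0;0.4 0 0 0 0 0 0;0.4 0 0 0 0 0 0;0.4 0 0 -3 0 0 0;0.5 0 0 -7 0 0 0;0.5 0 0 -11 0 0 0;0.6 0 0 -15 0 0 0;0.6 0 0 -19 0 0 0;0.6 0 0 -22 0 0 0;0.6 0 0 -22 0 0 0",
)

```text
time_s: 8.0
eef_pos: [437.8, 32.3, 255.2]
ee_rot: [0.004, 0.708, 0.706, 0.003]
force: [0.4, 0.2, 1.1]
grip_width: 0.604
grip_force: 0.0
```

Run:
```python
from h import *
for c in("side","wrist"): cv2.imwrite(f"pics/{c}5.png",capture(c)[:,:,::-1])
b=camera_model("wrist")
hsv=cv2.cvtColor(cv2.imread("pics/wrist5.png"),cv2.COLOR_BGR2HSV);H=hsv[...,0].astype(int)
y=(abs(H-26)<5)&(hsv[...,1]>150)&(hsv[...,2]>110);print("yel@41",y.sum(),planerect("wrist",y,41))
go([566.5,-308.5,250],0.095)
g=(abs(H-65)<15)&(hsv[...,1]>120);print("green",planerect("wrist",g,15))
a=cv2.imread("pics/side5.png")[180:300,200:360]; b=cv2.imread("pics/wrist5.png")
cv2.imwrite("pics/c5.png",np.hstack([cv2.resize(a,(400,300)),cv2.resize(b,(400,300))]))
```

```text
yel@41 257 ((433.68658447265625, 32.46079635620117), (23.204883575439453, 14.484411239624023), 89.85599517822266)
now [436.   32.5 249.9] yaw -0.002 tilt [ 0.002 -0.   ] j1,j6 [-0.19 -0.19] t 8.1
 yaw -3.047 shift [-3.408e+01  1.312e+01  2.000e-02] rv [ 1.000e-03 -3.000e-03  3.045e+00] j6-> 2.55 or -2.93
 yaw 0.095 shift [-3.408e+01  1.312e+01  2.000e-02] rv [ 0.002  0.    -0.097] j6-> -0.59 or 0.21
 yaw 3.237 shift [-3.408e+01  1.312e+01  2.000e-02] rv [ 1.000e-03 -3.000e-03  3.045e+00] j6-> -3.74 or 3.35
green ((656.4918212890625, -9.630531311035156), (224.3653564453125, 207.15493774414062), 87.1209945678711)
```

View pics/c5.png

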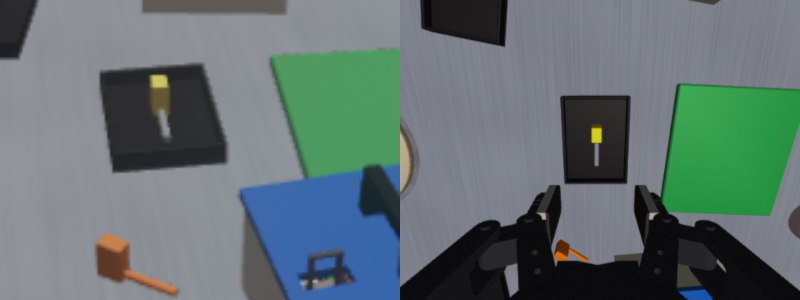

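The pin lies in the tray, at (597,135) in the right half. Next is the lid's bar.

Request:
step_arm(
  commands="0.5 -34.1 13.1 0 0 0 -0.097;0.5 -34.1 13.1 0 0 0 -0.097;0.5 -34.1 13.1 0 0 0 -0.097;0.5 -34.1 13.1 0 0 0 -0.097;0.5 -34.1 13.1 0 0 0 -0.097;0.5 -34.1 13.1 0 0 0 -0.097;0.5 -34.1 13.1 0 0 0 -0.097;0.5 -34.1 13.1 0 0 0 -0.097;0.5 -34.1 13.1 0 0 0 -0.097;0.5 -34.1 13.1 0 0 0 -0.097;0.5 -34.1 13.1 0 0 0 -0.097;0.5 -34.1 13.1 0 0 0 -0.097",
)

```text
time_s: 9.1
eef_pos: [565.9, -307.9, 247.9]
ee_rot: [-0.001, 0.673, 0.74, 0.0]
force: [-0.7, 0.4, -0.5]
grip_width: 0.506
grip_force: 0.0
```

Run:
```python
from h import *
m=camera_model("wrist");im=capture("wrist")[:,:,::-1].copy();cv2.imwrite("pics/w6.png",im)
hsv=cv2.cvtColor(im,cv2.COLOR_BGR2HSV);H=hsv[...,0].astype(int)
a=(abs(H-108)<12)&(hsv[...,1]>150);print("lid",planerect("wrist",a,98))
for d in spot_point("wrist","blue_lid_grip"): print("lid",d["xy"],d["score"],atz("wrist",d["xy"],131,m))
go([566.5,-308.5,129],0.095)
```

```text
lid ((565.586669921875, -308.0345458984375), (179.28480529785156, 178.85366821289062), 5.5020856857299805)
lid [253.7, 194.7] 0.95 [ 565.66960446 -307.09910172  131.        ]
now [ 566.1 -307.5  249.2] yaw 0.096 tilt [-0.001  0.001] j1,j6 [-0.68 -0.78] t 9.2
 yaw -3.047 shift [-0.12  0.03 12.02] rv [ 1.00e-03 -1.00e-03 -3.14e+00] j6-> 2.55 or -4.1
 yaw 0.095 shift [-0.12  0.03 12.02] rv [-0.001 -0.001  0.001] j6-> -0.59 or -0.96
 yaw 3.237 shift [-0.12  0.03 12.02] rv [ 1.00e-03 -1.00e-03 -3.14e+00] j6-> -3.74 or 2.18
```

Request:
step_arm(
  commands="0.5 0 0 4 0 0 0;0.5 0 0 8 0 0 0;0.5 0 0 10.5 0 0 0;0.5 0 0 11.5 0 0 0;0.5 0 0 12 0 0 0;0.5 0 0 12 0 0 0;0.1 0 0 12 0 0 0;0 0 0 12 0 0 0;0 0 0 12 0 0 0;0 0 0 12 0 0 0;0 0 0 12 0 0 0;0 0 0 12 0 0 0",
  newtons=80,
)

```text
time_s: 10.2
eef_pos: [566.7, -309.1, 131.6]
ee_rot: [0.002, 0.673, 0.74, 0.0]
force: [-1.6, 1.2, 7.0]
grip_width: 0.149
grip_force: 79.1
```

Request:
step_arm(
  commands="0 0 0 -0.5 0 0 0;0 0 0 -1.5 0 0 0;0 0 0 -3 0 0 0;0 0 0 -5 0 0 0;0 0 0 -7 0 0 0;0 0 0 -9 0 0 0;0 0 0 -10 0 0 0;0 0 0 -10 0 0 0;0 0 0 -10 0 0 0",
)

```text
time_s: 10.95
eef_pos: [566.1, -308.6, 229.2]
ee_rot: [-0.0, 0.673, 0.74, 0.0]
force: [-0.3, 0.3, -3.6]
grip_width: 0.146
grip_force: 78.3
```

Run:
```python
from h import *
s=sense();print(s["force"],s["wrist_torque"],s["grip_width"])
go([665,-15,230],-0.05)
for c,z in(("scene",15),("side",15)):
    im=capture(c);hsv=cv2.cvtColor(im,cv2.COLOR_RGB2HSV);H=hsv[...,0].astype(int);g=(abs(H-65)<15)&(hsv[...,1]>120);print(c,planerect(c,g,15))
    for d in spot_point(c,"board_top"): print(d["score"],atz(c,d["xy"],15))
    cv2.imwrite(f"pics/{c}6.png",im[:,:,::-1])
cv2.imwrite("pics/c6.png",np.hstack([cv2.resize(cv2.imread(f"pics/{c}6.png"),(400,300)) for c in("scene","side")]))
```

```text
[-0.32717166  0.30961095 -3.61564142] [-0.02279087 -0.04702171  0.07862222] 0.1464771405093283
now [ 566.1 -308.6  229.2] yaw 0.095 tilt [-0.  0.] j1,j6 [-0.68 -0.78] t 10.95
 yaw -3.192 shift [28.29 12.63 -0.08] rv [ 0.    -0.    -2.997] j6-> 3.17 or -4.72
 yaw -0.05 shift [28.29 12.63 -0.08] rv [-0.    -0.     0.145] j6-> 0.03 or -1.58
 yaw 3.092 shift [28.29 12.63 -0.08] rv [ 0.    -0.    -2.997] j6-> -3.11 or 1.56
scene ((666.0125732421875, -14.499740600585938), (228.47821044921875, 206.86465454101562), 87.14485168457031)
0.77 [671.37052288 -12.36694844  15.        ]
side ((610.6871948242188, 78.39207458496094), (90.34392547607422, 33.18292236328125), 3.2513506412506104)
```

View pics/c6.png

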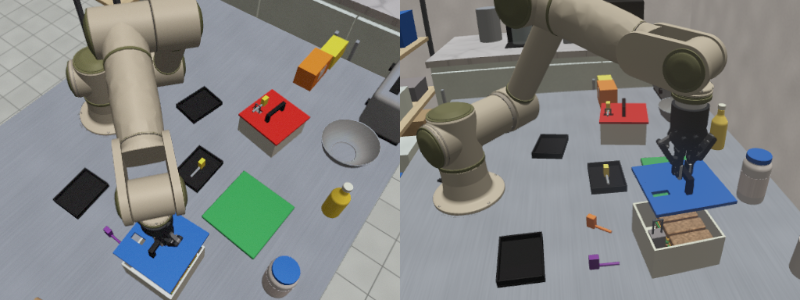

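The lid hangs level and clear of the box, and the pin is still in the tray. Carrying the lid to the board, centre (665,-15.5), yaw -0.05.

Request:
step_arm(
  commands="0 1 0.45 0 0 0 0.005;0 3 1.3 0 0 0 0.015;0 5.5 2.5 0 0 0 0.03;0 8 3.6 0 0 0 0.04;0 10.5 4.7 0 0 0 0.055;0 13 5.8 0 0 0 0.065;0 15.5 6.9 0 0 0 0.08;0 18 8 0 0 0 0.09;0 20.5 9.2 0 0 0 0.105;0 23 10.3 0 0 0 0.12;0 25.2 11.3 0 0 0 0.13;0 26.8 12 0 0 0 0.137;0 27.8 12.4 0 0 0 0.142;0 28.2 12.6 0 0 0 0.145;0 28.2 12.6 0 0 0 0.145;0 28.2 12.6 0 0 0 0.145;0 28.2 12.6 0 0 0 0.145",
)

```text
time_s: 12.57
eef_pos: [664.7, -17.1, 229.4]
ee_rot: [0.0, 0.725, 0.689, -0.0]
force: [-0.1, -0.6, -4.1]
grip_width: 0.144
grip_force: 78.2
```

Run:
```python
from h import *
s=sense();print(s["force"],s["grip_width"])
go([665,-15.5,71],-0.05)
for c in("scene","side","wrist"):
    m=camera_model(c);im=capture(c);hsv=cv2.cvtColor(im,cv2.COLOR_RGB2HSV);H=hsv[...,0].astype(int);b=(abs(H-108)<12)&(hsv[...,1]>150);
    if c!="wrist":
      b[:230 if c=="scene" else 0]=b[:230 if c=="scene" else 0]
      n=b.copy(); n[:, :200]=0
      print(c,planerect(c,n,98-129+sense()["eef_pos"][2]-2))
    cv2.imwrite(f"pics/{c}7.png",im[:,:,::-1])
```

```text
[-0.10264395 -0.56457625 -4.12061682] 0.1435267342024894
now [664.7 -17.1 229.4] yaw -0.051 tilt [-0. -0.] j1,j6 [-0.2  -0.15] t 12.5667
 yaw -3.192 shift [ 0.17  0.02 15.84] rv [0.   0.   3.14] j6-> 3.17 or -3.47
 yaw -0.05 shift [ 0.17  0.02 15.84] rv [-0.     0.    -0.001] j6-> 0.03 or -0.33
 yaw 3.092 shift [ 0.17  0.02 15.84] rv [0.   0.   3.14] j6-> -3.11 or 2.81
scene ((665.6671752929688, -17.907211303710938), (180.10543823242188, 178.54736328125), 87.21693420410156)
side ((662.9249267578125, -21.609359741210938), (180.56614685058594, 178.09182739257812), 86.93818664550781)
```

Request:
step_arm(
  commands="0 0.35 0 1 0 0 0;0 0.35 0 3 0 0 0;0 0.35 0 6 0 0 0;0 0.35 0 9 0 0 0;0 0.35 0 11.5 0 0 0;0 0.35 0 13.5 0 0 0;0 0.35 0 14.6 0 0 0;0 0.35 0 15.2 0 0 0;0 0.35 0 15.4 0 0 0;0 0.35 0 15.4 0 0 0;0 0.35 0 15.4 0 0 0",
)

```text
time_s: 13.63
eef_pos: [665.7, -12.6, 76.8]
ee_rot: [0.001, 0.725, 0.689, 0.001]
force: [-0.0, 0.3, -3.7]
grip_width: 0.146
grip_force: 78.2
```

Run:
```python
from h import *
s=sense();print(s["force"])
go([665,-14,68.6],-0.05)
for c in("scene","side"):
    im=capture(c);hsv=cv2.cvtColor(im,cv2.COLOR_RGB2HSV);H=hsv[...,0].astype(int);b=(abs(H-108)<12)&(hsv[...,1]>150);b[:,:200]=0
    print(c,planerect(c,b,sense()["eef_pos"][2]-33.6))
```

```text
[-0.00430956  0.34522426 -3.69309823]
now [665.7 -12.6  76.8] yaw -0.05 tilt [ 0.002 -0.   ] j1,j6 [-0.19 -0.14] t 13.6333
 yaw -3.192 shift [-0.14 -0.07  0.82] rv [ 0.000e+00 -3.000e-03  3.142e+00] j6-> 3.17 or -3.46
 yaw -0.05 shift [-0.14 -0.07  0.82] rv [ 0.002  0.    -0.   ] j6-> 0.03 or -0.32
 yaw 3.092 shift [-0.14 -0.07  0.82] rv [ 0.000e+00 -3.000e-03  3.142e+00] j6-> -3.11 or 2.82
scene ((666.0303955078125, -12.286628723144531), (180.93618774414062, 179.88525390625), 87.12519073486328)
side ((665.003662109375, -13.585586547851562), (181.39138793945312, 178.68731689453125), 86.85126495361328)
```

Request:
step_arm(
  commands="0 -0.15 -0.05 0.1 0 0 0;0 -0.25 -0.05 0.3 0 0 0;0 -0.25 -0.05 0.5 0 0 0;0 -0.25 -0.05 0.6 0 0 0;0 -0.25 -0.05 0.7 0 0 0;0 -0.25 -0.05 0.75 0 0 0;0 -0.25 -0.05 0.75 0 0 0;0 -0.25 -0.05 0.75 0 0 0",
)

```text
time_s: 14.4
eef_pos: [664.4, -15.0, 68.6]
ee_rot: [0.0, 0.725, 0.689, -0.0]
force: [-5.9, 0.5, 5.5]
grip_width: 0.143
grip_force: 79.4
```

Request:
step_arm(
  commands="0 0 0 0 0 0 0;0.2 0 0 0 0 0 0;0.3 0 0 0 0 0 0;0.4 0 0 0 0 0 0;0.5 0 0 0 0 0 0;0.5 0 0 0 0 0 0;0.5 0 0 -1 0 0 0;0.5 0 0 -4 0 0 0;0.5 0 0 -8 0 0 0;0.5 0 0 -12 0 0 0;0.5 0 0 -16 0 0 0;0.5 0 0 -18 0 0 0;0.5 0 0 -18 0 0 0;0.5 0 0 -18 0 0 0",
)

```text
time_s: 15.57
eef_pos: [664.6, -15.1, 249.4]
ee_rot: [0.001, 0.725, 0.689, 0.001]
force: [-1.3, -0.1, -0.4]
grip_width: 0.503
grip_force: 0.0
```

Run:
```python
from h import *
s=sense();print(s["force"],s["eef_pos"],s["time_s"])
for c in("scene","side"):
    im=capture(c);hsv=cv2.cvtColor(im,cv2.COLOR_RGB2HSV);H=hsv[...,0].astype(int);b=(abs(H-108)<12)&(hsv[...,1]>150);b[:,:200]=0
    print(c,planerect(c,b,35)); cv2.imwrite(f"pics/{c}8.png",im[:,:,::-1])
cv2.imwrite("pics/c8.png",np.hstack([cv2.resize(cv2.imread(f"pics/{c}8.png"),(400,300)) for c in("scene","side")]))
```

```text
[-1.28712596 -0.1371815  -0.43102806] [664.62821745 -15.05820723 249.44856156] 15.5667
scene ((664.6522216796875, -14.560195922851562), (180.91232299804688, 179.99070739746094), 87.04405975341797)
side ((663.5654296875, -15.959632873535156), (180.76547241210938, 179.00387573242188), 86.96543884277344)
```

View pics/c8.png

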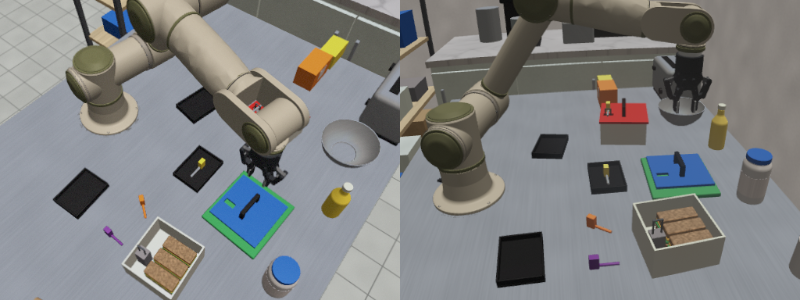

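The lid lies flat on the board, at (250,205) in the left half, within about 2 mm of centre. The pin is in the tray and the arm is clear, so I'm handing in.

```bash
python3 -c "
from rig import *
print(finish_job())"
```

```text
the job is handed in; nothing more can be done
None
```

The job is handed in after about 16 s of robot time: the blue box's pin lies in the tray farthest from the base, the blue lid rests flat on the green board about 2 mm from its centre, and the red box's pin was not touched; no verdict came back.

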